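# Hang the straining basket and raise the telescopic stand

## Robot

A 6-joint arm with a two-finger parallel gripper is mounted at the origin on the work surface. World frame = base frame: x ahead of the robot, y to its left, z up, the work surface at z = 0. Lengths are in m, angles in rad, forces in N, time in s.
With the tool pointing down it reaches from about 0.2 to 0.875 m from the base axis. Payload 3.4 kg.
Tool frame: the origin (TCP) lies between the finger pads; the fingertips stand 25 mm ahead of it and the grasp point (between the pads) lies 6 mm ahead of it (r.nose_length is the z of the fingertips in the tool frame, in m); z points along the fingers, x is the direction in which the jaws open and shut, and the axes are right-handed (so a half turn about z gives the same grasp; the last joint's range is limited). The gripper opens to 94 mm and grips with 3 to 60 N. Pads are 16 mm wide; open, the fingers measure 119 mm over their backs; the gripper's body (75 mm by 177 mm) begins 78 mm behind the grasp point.
Start: joints at [1.092, 0.276, 1.505, -0, 1.361, -0.121], TCP at [0.201, 0.539, 0.202] pointing down, gripper open.
Joint ranges: [-2.89, 2.89], [-0.75, 2.08], [0.22, 2.7], [-1.18, 4.32], [0.11, 2.71], [-2.7, 2.7]. Speed limits (rad/s): [2.57, 2.57, 3.14, 3.14, 3.14, 3.14].

## Interface

Orientations are given as a unit quaternion [w, x, y, z].
In Python, from plant import r, gripper_to, inverse_kinematics, vision, models, telemetry gives the robot as it stands. Calls block until the motion is done:
- r.move_to(position, orientation): joint-space move of the TCP to a pose.
- r.move_l(position, rot=None, vel=0.15, guard=None): straight line of the TCP; rot=None keeps the orientation; vel is the mean speed in m/s. With guard (N) it stops when the force on the tool has changed by that much, and returns True; else False.
- r.movej(angles): joint-space move.
- gripper_to(opening, f_grip=None): finger opening in m; f_grip is the grip in N (None keeps the last); returns when the fingers have stopped.
- r.hold(seconds).
- inverse_kinematics(position, orientation): joint angles nearest the present ones, or None.
- vision.snapshot(name): name is "side" or "top" or "wrist"; returns the picture (480x640x3 uint8, red, green, blue); there is no depth.
- vision.get_calibration(name): a dict with "fx", "fy", "cx", "cy" (pixels), "position" and "orientation" of the camera in the world. Camera axes: x right, y down, z forward; pixel columns grow to the right and rows downward; lengths in m; the calibration is good to about 2 mm. A picture is of the moment at which its call begins: read the wrist's pose just before it. get_calibration takes no time and is no camera call; for the wrist camera it gives the pose at the moment of the call.
A pose or a line that the arm cannot do raises r.PlanningError and nothing moves.
- r.sign_off(): hands the job in, once; it reports no verdict.
Trained networks look in the newest picture that a camera, given by its name, has taken for a name from the list of things; names that differ only in an ending like _2 or _b are one class to them, and where a whole thing is asked for, a point or a joint stands for the part that bears it (a point fixed in the world has none). Each returns a list of dicts, best first, with "score" (0 to 1); they miss things now and then, are a little off and sometimes report something else, mostly with a low value. They report only what shows in the picture. A call takes as long as a camera call.
- models.boxes_of(thing, camera): "at" ([x, y, z] in m, in world coordinates, good to about 4 mm: the middle of the surface that is visible of it).
- models.regions_of(thing, camera): "pixels" (480x640 bool, what is visible of it).
- models.mark_of(thing, camera): "at" ([x, y, z] in m, in world coordinates, good to about 4 mm: a listed point, or the origin of a listed thing).
Readings, each from a call of its own:
- telemetry.current_t(): time.
- telemetry.current_joints(): joint angles.
- telemetry.current_dq(): joint speeds.
- telemetry.current_joint_efforts(): joint torques, N m.
- telemetry.current_ee_pos(): TCP position.
- telemetry.current_tool_rot(): TCP orientation.
- telemetry.current_wrist_force(): force on the tool from outside, world axes, zero at the start.
- telemetry.current_torque(): the same for the moment, N m.
- telemetry.current_opening(): finger opening in m.
Only numpy, scipy, OpenCV 4.12 (cv2) and the standard library are available. Lean on these libraries where they do the work, as an engineer would, in place of code of your own. Each camera call takes 0.05 s, during which the arm holds its last target.

## Task

Hang the steel straining basket by its handle on the hook of the telescopic stand, so that it hangs upright over the bowl, and let go of it. Then take the black grip on top of the mast, squeeze its red release button in and pull the mast up past the first stop to the second, top stop, so that the basket drains clear of the bowl. Finish while still holding the mast up there with the button pressed in, and do not knock the bowl, jug, tub or dropper bottle.

Things in the scene. Friction and masses are not known exactly. Their poses are not given: they have to be found in the camera images.
- stand: Bench straining stand, fixed to the table: steel base plate 270 x 150 x 12 mm, upright aluminium outer tube 32 mm thick with a black collar (top at 168 mm). Origin on the table under the tube's axis, z up; its hook arm points along its own -x, y lies across the arm. Mast, hook, grip and button count as part of it.
- mast (a joint): Height of the sliding mast, m: 0 = down (start), 0.045 = first stop, 0.090 = second stop, end at 0.091. It slides straight up. A spring pin locks it at 0 and at each stop while the button is out; with the button in by over 4.5 mm it slides freely. Lifting it with the basket takes about 9 N; let go between stops, it drops until the pin catches.
- button (a joint): Travel of the red release button, m: 0 = out, 0.006 = fully in; it moves along the stand's +y. Its spring takes about 7 N fully in, so squeeze the grip across it with 20 N or more, which also gives the hold for the pull. It must stay in while the mast is pulled past the first stop and held.
- grip (a point): Middle of the black grip block on top of the mast, on its axis, at button height (228 mm up with the mast down). Axes as the stand. Block 26 mm along x, 30 mm along y, 48 mm high; nothing above it. The red button, 14 mm wide, 20 mm high, stands 7 mm out of its -y face: 37 mm across along y, 31 mm with the button in. Take it from above, fingers closing along y.
- hook_seat (a point): Where the middle of the basket handle (bar centre line) rests in the hook: 133 mm from the mast axis along the stand's -x, 194 mm up with the mast down. Axes as the stand. The hook is an 8 mm rod along x; its upturned tip, 157 mm from the axis, tops out 16 mm above this point; the mast side rises 6 mm above it. The tip must enter under the handle bar and over the basket rim (from -x), then the bar is let down.
- basket_handle (a point): Middle of the basket's handle (bar centre line), 141 mm above its underside. Axes as the basket: the bar lies along y. Round steel bar 9 mm thick; its middle 20 mm kink upward to sit on the hook; on either side, 10 to 42 mm from the middle, it runs straight and 6 mm lower: grasp it there, about 26 mm from the middle, fingers closing along x, leaving the middle free.
- basket: Loose straining basket of perforated steel, 80 mm wide at the foot, 95 mm at the rim, 71 mm high, about 0.22 kg, with a fixed arch handle (overall 146 mm high). Origin at the centre of its underside, z up. Grasp it at point basket_handle. Hung with the mast down, its foot dips 14 mm below the bowl's rim.
- bowl: Loose steel bowl standing on the stand's base plate under the hook, 150 mm wide at the rim, 55 mm high (rim 67 mm above the table). Origin at the centre of its underside. Leave it where it is.
- jug: Bystander: amber glass jug with label and black cap, 84 mm wide, 155 mm high. Origin at the centre of its underside.
- tub: Bystander: white tub with blue lid, 80 mm wide, 85 mm high. Origin at the centre of its underside.
- dropper: Bystander: small amber dropper bottle, 34 mm wide, 102 mm high. Origin at the centre of its underside.

How it is judged:
On the way:
1. the basket hangs upright by the middle of its handle in the hook, let go, with the mast still down (distance between basket_handle and hook_seat below 0.015 m and angle between basket's own z axis and vertical below 0.2 rad and contact force between basket and stand above 0.5 N and contact force between the fingers and basket below 0.1 N and contact force between basket and bowl below 0.1 N and value of joint mast below 0.01 m and linear speed of basket below 0.05 m/s), for 0.3 s.
At the end, for the whole second after the job is handed in: Mast at rest above 86 mm, fingers on it with over 5 N, button in beyond 4.5 mm (only the robot carries it); basket hanging on the hook alone, handle middle within 15 mm of the seat, under 0.2 rad from upright, slower than 0.08 m/s, clear of fingers and bowl (distance between basket_handle and hook_seat below 0.015 m and angle between basket's own z axis and vertical below 0.2 rad and contact force between basket and stand above 0.5 N and contact force between the fingers and basket below 0.1 N and contact force between basket and bowl below 0.1 N and value of joint mast above 0.086 m and value of joint button above 0.0045 m and contact force between the fingers and stand above 5 N and velocity of joint mast between -0.01 and 0.01 m/s and linear speed of basket below 0.08 m/s); the arm keeps its last pose, push and grip.
It fails at once if the amber jug is pushed more than 30 mm or tipped (distance of jug from where it was at the start of the episode above 0.03 m or angle between jug's own z axis and vertical above 0.35 rad).
It fails at once if the white tub is pushed more than 30 mm or tipped (distance of tub from where it was at the start of the episode above 0.03 m or angle between tub's own z axis and vertical above 0.35 rad).
It fails at once if the dropper bottle is pushed more than 30 mm or tipped (distance of dropper from where it was at the start of the episode above 0.03 m or angle between dropper's own z axis and vertical above 0.35 rad).
It fails at once if the bowl is pushed more than 30 mm or tipped (distance of bowl from where it was at the start of the episode above 0.03 m or angle between bowl's own z axis and vertical above 0.35 rad).
It fails at once if the basket is tipped over or dropped (angle between basket's own z axis and vertical above 0.8 rad).
It also fails if it takes over 64 s, if anything falls off the work surface, if the arm or the gripper's body presses on something with over 40 N, if the wrist force passes 120 N, or if a joint passes its speed limit or range.

## Working session

There is one attempt and no reset: what is moved stays moved. The work goes in short steps, each a Python script; the robot and the scene stay as the last script left them, time stands still between calls to the robot, and variables do not carry over. Pictures are saved under pics/ and viewed, and the job is handed in when it is done.

```bash
ls; mkdir -p pics
cat > h.py <<'E'
from plant import r, gripper_to, inverse_kinematics, vision, models, telemetry
import numpy as np, cv2
from scipy.spatial.transform import Rotation as R
def save(n,f):
    im=vision.snapshot(n); cv2.imwrite('pics/'+f,cv2.cvtColor(im,cv2.COLOR_RGB2BGR)); return im
def proj(p,n,c=None):
    c=c or vision.get_calibration(n); q=c['orientation']
    M=R.from_quat([q[1],q[2],q[3],q[0]]).as_matrix()
    v=M.T@(np.array(p)-c['position']); return np.round([c['fx']*v[0]/v[2]+c['cx'],c['fy']*v[1]/v[2]+c['cy']],1)
def down(yaw):
    # tool z down, tool x at yaw in world
    x=np.array([np.cos(yaw),np.sin(yaw),0]);z=np.array([0,0,-1.]);y=np.cross(z,x)
    q=R.from_matrix(np.c_[x,y,z]).as_quat(); return [q[3],q[0],q[1],q[2]]
E
python3 - <<'E'
from h import *
for n in ['side','top','wrist']:
    save(n,n+'1.png'); c=vision.get_calibration(n); print(n,{k:np.round(v,3).tolist() for k,v in c.items()})
for n in ['side','top']:
    for t in ['stand','grip','hook_seat','basket_handle','basket','bowl','jug','tub','dropper']:
        print(n,t,[(np.round(d['at'],3).tolist(),round(d['score'],2)) for d in models.mark_of(t,n)][:3])
print(telemetry.current_t())
E
```

```text
pics
side {'fx': 533.256, 'fy': 533.256, 'cx': 321.185, 'cy': 233.993, 'position': [0.323, 0.947, 1.075], 'orientation': [0.047, -0.113, 0.915, -0.385]}
top {'fx': 589.178, 'fy': 589.178, 'cx': 298.065, 'cy': 247.183, 'position': [0.3, -0.013, 1.595], 'orientation': [0.069, -0.697, 0.712, -0.052]}
wrist {'fx': 349.859, 'fy': 349.859, 'cx': 319.115, 'cy': 238.914, 'position': [0.131, 0.567, 0.383], 'orientation': [0.108, 0.814, 0.565, 0.074]}
side stand [([0.507, 0.266, -0.002], 0.9)]
side grip [([0.51, 0.266, 0.228], 0.97)]
side hook_seat [([0.504, 0.134, 0.196], 0.84)]
side basket_handle [([0.487, -0.418, 0.142], 0.75)]
side basket [([0.493, -0.416, 0.0], 0.92)]
side bowl [([0.503, 0.136, 0.012], 0.88)]
side jug [([0.534, -0.278, 0.001], 0.61)]
side tub [([0.505, -0.16, -0.003], 0.73)]
side dropper [([0.486, 0.404, 0.0], 0.62)]
top stand [([0.512, 0.265, 0.0], 0.77)]
top grip [([0.51, 0.264, 0.225], 0.81)]
top hook_seat [([0.503, 0.131, 0.197], 0.89)]
top basket_handle [([0.487, -0.417, 0.145], 0.58)]
top basket [([0.483, -0.416, 0.004], 0.83), ([0.507, 0.263, 0.226], 0.47)]
top bowl [([0.498, 0.137, 0.015], 0.6)]
top jug [([0.532, -0.275, -0.005], 0.62)]
top tub [([0.504, -0.164, -0.0], 0.71)]
top dropper [([0.536, -0.277, 0.0], 0.73), ([0.49, 0.404, 0.003], 0.54)]
1.05
```

View pics/side1.png

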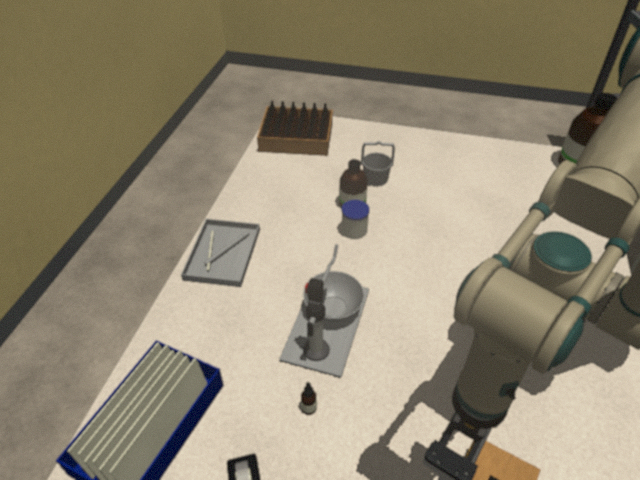

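View pics/top1.png

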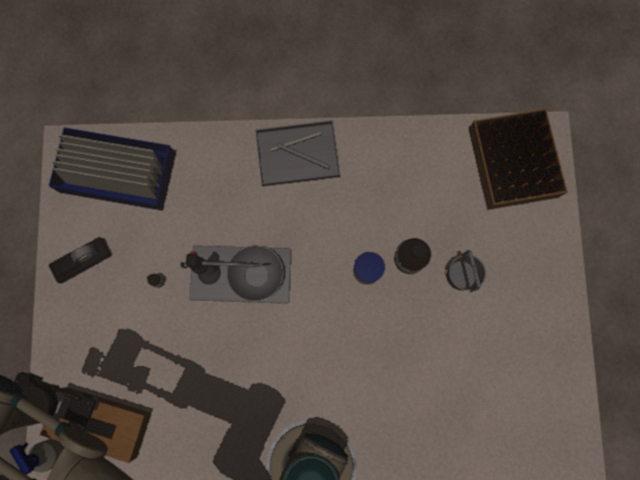

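The stand arm points along world -y, with the button on the +x side. The basket sits at about (0.487, -0.417), beyond the jug. I'll raise the arm and look at the handle from the wrist camera.

Run:
```python
from h import *
p=telemetry.current_ee_pos(); r.move_l([p[0],p[1],0.42],vel=0.3)
for yaw in (np.pi/2,-np.pi/2):
    print(yaw,inverse_kinematics([0.45,-0.417,0.36],down(yaw)),inverse_kinematics([0.487,0.1,0.25],down(yaw)))
print(inverse_kinematics([0.51,0.265,0.30],down(0)),inverse_kinematics([0.51,0.265,0.32],down(np.pi)))
yaw=np.pi/2
r.move_to([0.45,-0.417,0.42],down(yaw))
save('wrist','w2.png'); c=vision.get_calibration('wrist');print(c['position'],telemetry.current_ee_pos())
for t in ['basket_handle','basket','jug']: print(t,[(np.round(d['at'],3).tolist(),round(d['score'],2)) for d in models.mark_of(t,'wrist')][:3])
np.save('c2.npy',c,allow_pickle=True)
print(telemetry.current_t())
```

```text
1.5707963267948966 [-8.60717317e-01  2.97239508e-01  1.09547857e+00 -4.44089210e-16
  1.74887457e+00 -2.43151364e+00] [ 6.24737216e-02  1.32626872e-01  1.57416808e+00 -4.44089210e-16
  1.43479771e+00 -1.50832261e+00]
-1.5707963267948966 [-8.60717317e-01  2.97239508e-01  1.09547857e+00 -4.44089210e-16
  1.74887457e+00  7.10079010e-01] [ 6.24737216e-02  1.32626872e-01  1.57416808e+00 -4.44089210e-16
  1.43479771e+00  1.63327005e+00]
[ 3.58164728e-01  2.38316116e-01  1.31888038e+00 -4.44089210e-16
  1.58439616e+00  3.58164728e-01] None
[ 0.37498545 -0.41485831  0.60236848] [ 0.45046918 -0.41640462  0.42007661]
basket_handle [([0.484, -0.415, 0.145], 0.97)]
basket [([0.491, -0.415, 0.0], 0.9)]
jug [([0.536, -0.278, -0.003], 0.81)]
5.5667
```

View pics/w2.png

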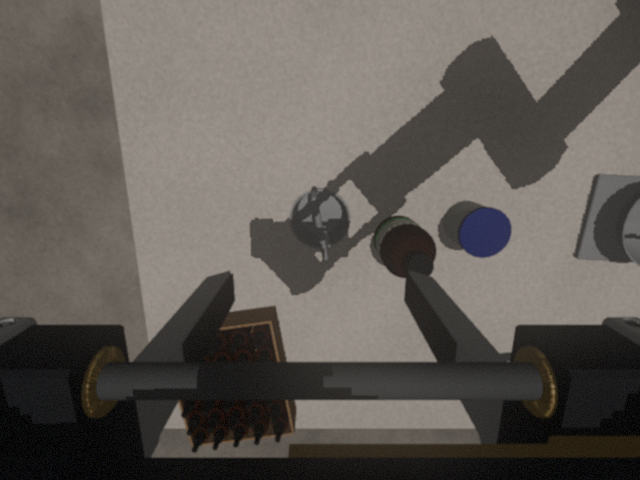

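Run:
```python
import cv2
im=cv2.imread('pics/w2.png')[170:280,260:380]; cv2.imwrite('pics/w2z.png',cv2.resize(im,None,fx=5.4,fy=5.4,interpolation=cv2.INTER_CUBIC))
im=cv2.imread('pics/top1.png')[235:305,435:500]; cv2.imwrite('pics/t1z.png',cv2.resize(im,None,fx=8,fy=8,interpolation=cv2.INTER_CUBIC))
```

```text
(no output)
```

View pics/w2z.png

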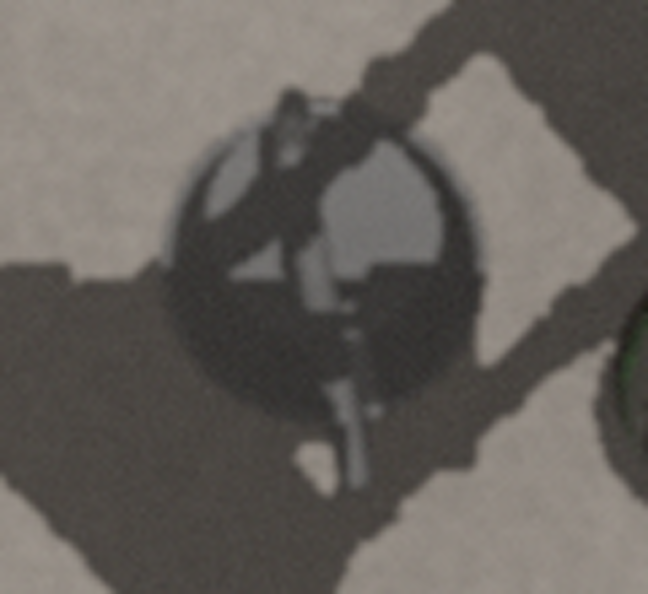

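View pics/t1z.png

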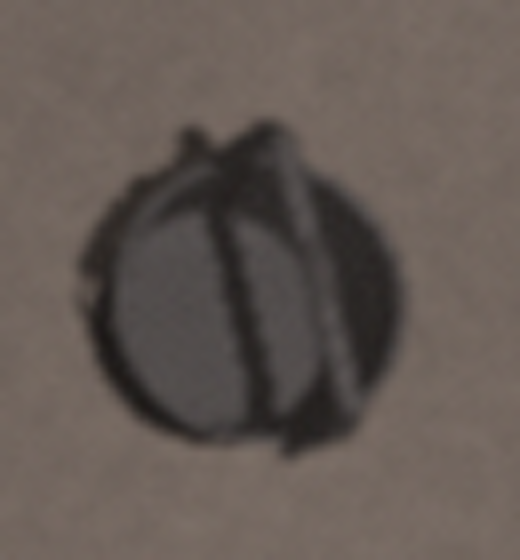

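```bash
cat >> h.py <<'E'
def back(px,z,c):
    q=c['orientation'];M=R.from_quat([q[1],q[2],q[3],q[0]]).as_matrix()
    d=M@[(px[0]-c['cx'])/c['fx'],(px[1]-c['cy'])/c['fy'],1]; p=np.array(c['position']); return p+d*(z-p[2])/d[2]
E
python3 - <<'E'
from h import *
cw=np.load('c2.npy',allow_pickle=True).item(); ct=vision.get_calibration('top')
for c,a,b in ((ct,(469,251.2),(479,286.2)),(cw,(313.5,192),(325.7,259.8)),(cw,(317,215),(325.7,259.8))):
    A,B=back(a,.137,c),back(b,.137,c); d=B-A; print(A,B,np.hypot(*d[:2]),np.degrees(np.arctan2(d[1],d[0]))%180,(A+B)/2)
print(proj([.486,-.4165,.141],'wrist',cw),proj([.486,-.4165,.141],'top'))
# stand direction plate corners from top, z=.012
cs=[back(p,.012,ct) for p in ((190,300),(290,302.5),(291.5,248),(193.5,245.5))]; print(np.round(cs,3));
E
```

```text
[ 0.53111803 -0.40565929  0.137     ] [ 0.44326301 -0.42412452  0.137     ] 0.08977454365297896 11.869572936859612 [ 0.48719052 -0.4148919   0.137     ]
[ 0.43577484 -0.42240979  0.137     ] [ 0.53062923 -0.40556603  0.137     ] 0.09633829294993614 10.069329090556398 [ 0.48320203 -0.41398791  0.137     ]
[ 0.46686439 -0.41775322  0.137     ] [ 0.53062923 -0.40556603  0.137     ] 0.06491904117290964 10.820278021620918 [ 0.49874681 -0.41165962  0.137     ]
[317.9 229.5] [475.1 268.9]
[[0.436 0.317 0.012]
 [0.423 0.047 0.012]
 [0.571 0.04  0.012]
 [0.585 0.309 0.012]]
```

The handle bar lies at yaw about 11° with its middle near (0.486, -0.415). The stand's y is at about -2.8°. I'll grasp on the near side, 26 mm from the middle.

Run:
```python
from h import *
b=np.radians(11); m=np.array([.486,-.4155]); g=m-0.026*np.array([np.cos(b),np.sin(b)])
q=down(b-np.pi/2); print(g)
gripper_to(0.06,40)
r.move_to([g[0],g[1],0.30],q)
r.move_l([g[0],g[1],0.185],vel=0.15)
save('wrist','w3.png'); c=vision.get_calibration('wrist');np.save('c3.npy',c,allow_pickle=True)
print([(np.round(d['at'],4).tolist(),round(d['score'],2)) for d in models.mark_of('basket_handle','wrist')][:3],telemetry.current_ee_pos())
e=26/1000*np.array([np.cos(b),np.sin(b)])
for k in (-1,0,1): print(proj([*(m+k*e),.135+.006*(k==0)],'wrist',c))
print(telemetry.current_t(),telemetry.current_wrist_force())
```

```text
[ 0.46047769 -0.42046103]
[([0.4822, -0.4146, 0.1431], 0.87)] [ 0.46108021 -0.42112291  0.18637576]
[319.9 257.5]
[320.  223.2]
[320.  182.9]
9.7917 [ 0.05500387  0.24635369 -0.34326008]
```

View pics/w3.png

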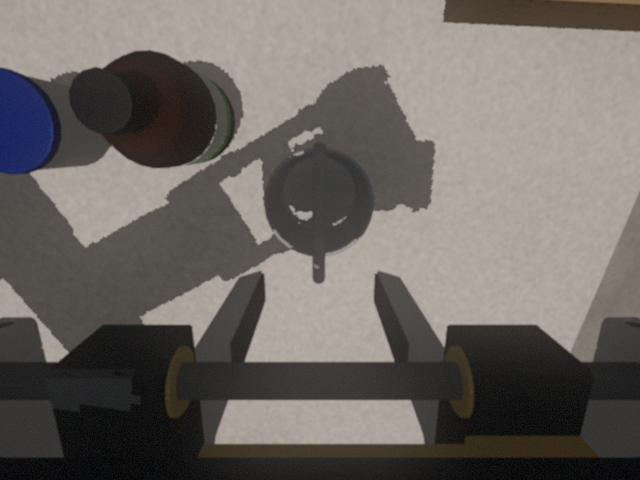

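Run:
```python
import cv2
im=cv2.imread('pics/w3.png')[135:295,250:390]; cv2.imwrite('pics/w3z.png',cv2.resize(im,None,fx=3.75,fy=3.75,interpolation=cv2.INTER_CUBIC)*2)
```

```text
(no output)
```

View pics/w3z.png

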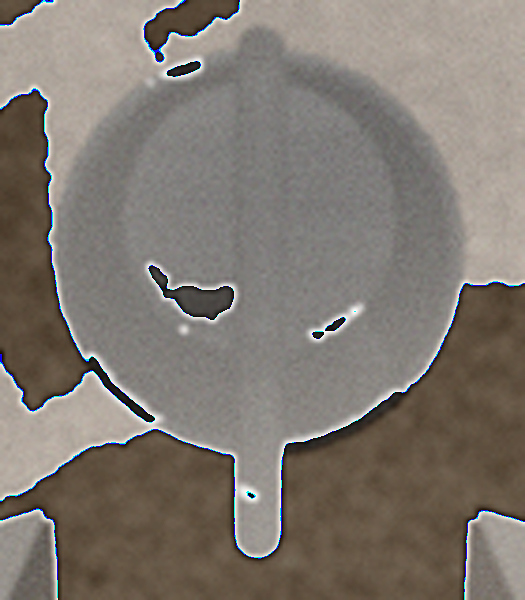

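Run:
```python
from h import *
c=np.load('c3.npy',allow_pickle=True).item()
print(back((319,201.3),.071,c),back((319,283.5),.132,c),back((319,283.5),.135,c))
for z in (.09,.1,.12,.132): print(z,back((319,143),z,c))
```

```text
[ 0.48949478 -0.41428814  0.071     ] [ 0.43995901 -0.42380663  0.132     ] [ 0.44116657 -0.42356459  0.135     ]
0.09 [ 0.53665831 -0.40505368  0.09      ]
0.1 [ 0.5366071  -0.40504137  0.1       ]
0.12 [ 0.53650467 -0.40501676  0.12      ]
0.132 [ 0.53644322 -0.40500199  0.132     ]
```

Run:
```python
from h import *
b=np.radians(11); m=np.array([.4875,-.415]); g=m-0.026*np.array([np.cos(b),np.sin(b)])
print(r.move_l([g[0],g[1],0.141],vel=0.1,guard=15),telemetry.current_ee_pos())
gripper_to(0.0,45); print('open',telemetry.current_opening(),telemetry.current_wrist_force())
r.move_l([g[0],g[1],0.36],vel=0.2)
r.hold(.2); print(telemetry.current_opening(),telemetry.current_wrist_force(),telemetry.current_ee_pos())
save('wrist','w4.png');c=vision.get_calibration('wrist')
for t in('basket_handle','basket'):print([(np.round(d['at'],4).tolist(),round(d['score'],2)) for d in models.mark_of(t,'wrist')][:3])
save('side','s4.png'); save('top','t4.png')
for n in('side','top'):
  for t in('basket_handle','basket'):print([(np.round(d['at'],4).tolist(),round(d['score'],2)) for d in models.mark_of(t,n)][:3])
print(telemetry.current_t())
```

```text
False [ 0.46217349 -0.42019433  0.14125909]
open 0.0003050279983728929 [ 0.33466015 -0.38498342 -0.07010988]
0.00035257929696211343 [ 0.73666223 -0.17988557  1.67776124] [ 0.46175001 -0.41973122  0.35892788]
[([0.4843, -0.4136, 0.1422], 0.9)]
[([0.4885, -0.4165, -0.0008], 0.67)]
[([0.4859, -0.4214, 0.1396], 0.97)]
[([0.4905, -0.414, 0.0012], 0.87)]
[([0.4878, -0.4173, 0.143], 0.69), ([0.5043, -0.1623, -0.0011], 0.56)]
[([0.4825, -0.4139, 0.0021], 0.81)]
13.2667
```

View pics/w4.png

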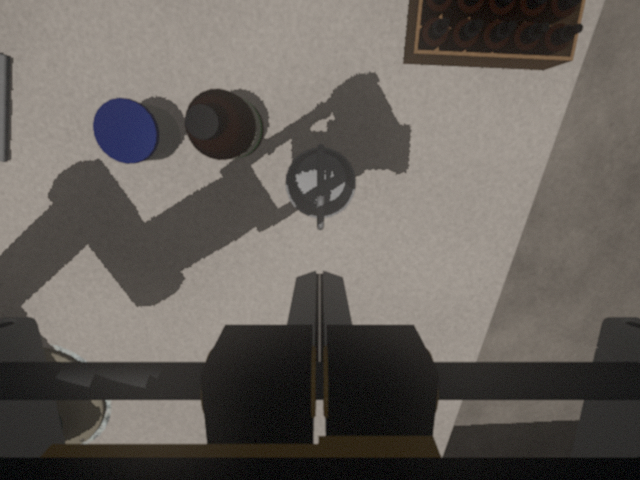

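View pics/s4.png

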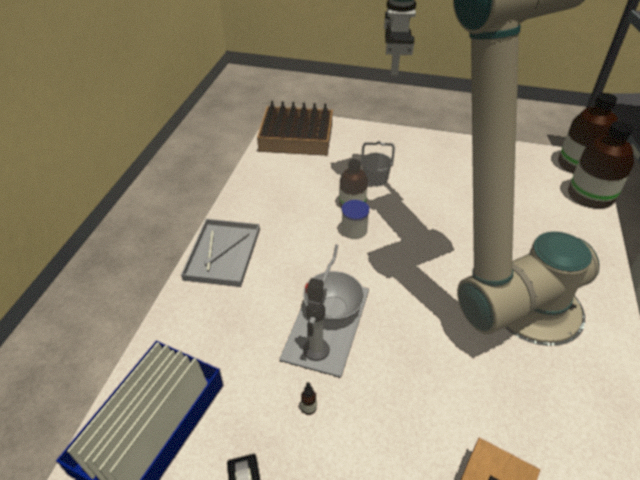

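The fingers closed to 0, so the grasp missed; the basket is undisturbed. I'll check where the fingertips really are relative to the reported TCP.

Run:
```python
from h import *
c=vision.get_calibration('wrist'); p=np.array(telemetry.current_ee_pos());print(p,r.nose_length,telemetry.current_tool_rot(),down(np.radians(-79)))
for dz in (0,.006,.025): print(dz,proj(p-[0,0,dz],'wrist',c))
print(c['position'],telemetry.current_opening())
print(proj(p-[0,0,.025],'side'),proj(p-[0,0,.006],'side'))
im=cv2.imread('pics/w4.png')[250:340,270:370]; cv2.imwrite('pics/w4z.png',cv2.resize(im,None,fx=6,fy=6)*1)
im=cv2.imread('pics/s4.png')[0:170,340:450]; cv2.imwrite('pics/s4z.png',cv2.resize(im,None,fx=3.5,fy=3.5)*1)
```

```text
[ 0.46199129 -0.41995293  0.36005263] 0.025 [ 1.35711329e-05  7.71639190e-01 -6.36060498e-01  4.67246289e-05] [np.float64(-0.0), np.float64(0.77162458338772), np.float64(-0.636078220277764), np.float64(0.0)]
0 [321.7 285.2]
0.006 [321.7 281.2]
0.025 [321.4 269.8]
[ 0.53642751 -0.40387612  0.54232245] 0.00036769448331668567
[392.   83.8] [392.6  77.5]
```

View pics/w4z.png

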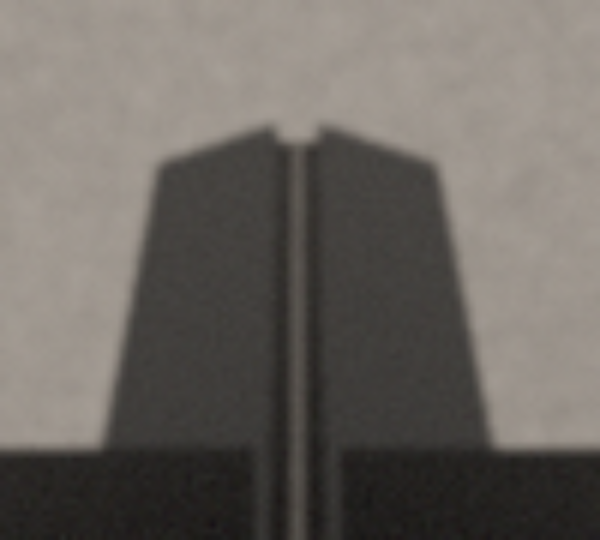

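View pics/s4z.png

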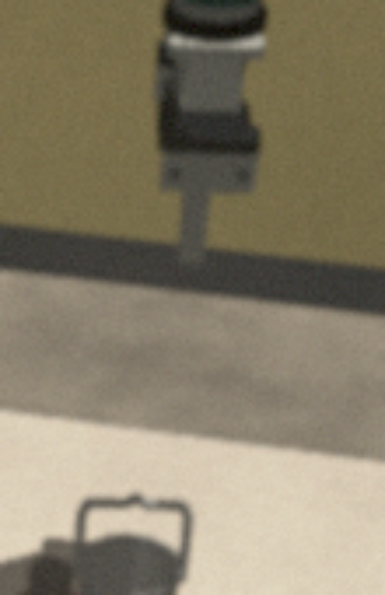

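Run:
```python
from h import *
c=vision.get_calibration('wrist'); p=np.array(telemetry.current_ee_pos())
a=np.radians(11); f=np.array([np.cos(a),np.sin(a),0])
for dz in (0,.006,.025):
  for s in (-.008,.008): print(dz,s,proj(p-[0,0,dz]+s*f,'wrist',c),proj(p-[0,0,dz]+s*f,'side'))
print('handle side',proj([.4875,-.415,.141],'side'),proj([.4875-.047,-.424,.12],'side'))
c3=np.load('c3.npy',allow_pickle=True).item()
print('grip side',proj([.51,.265,.252],'side'))
```

```text
0 -0.008 [321.7 298.4] [395.7  75.6]
0 0.008 [321.8 271.8] [389.9  75.5]
0.006 -0.008 [321.6 294. ] [395.5  77.6]
0.006 0.008 [321.7 268.1] [389.7  77.5]
0.025 -0.008 [321.4 281.7] [394.8  83.9]
0.025 0.008 [321.5 257.7] [389.1  83.7]
handle side [377.5 141.6] [392.6 147.8]
grip side [313.4 281. ]
```

Both fixed and wrist views agree that the real fingertips are at the reported TCP, about 25 mm short of the stated nose length. That means the pads closed above the bar. I'll retry 25 mm lower and check by picture.

Run:
```python
from h import *
b=np.radians(11); m=np.array([.4875,-.415]); g=m-0.026*np.array([np.cos(b),np.sin(b)])
gripper_to(0.05,45)
r.move_l([g[0],g[1],0.15],vel=0.25)
print(r.move_l([g[0],g[1],0.117],vel=0.08,guard=10),telemetry.current_ee_pos(),telemetry.current_wrist_force())
save('wrist','w5.png');save('side','s5.png')
gripper_to(0.0,45); print('open',telemetry.current_opening(),telemetry.current_wrist_force())
print(telemetry.current_t())
im=cv2.imread('pics/s5.png')[90:200,320:430]; im2=cv2.imread('pics/w5.png');cv2.imwrite('pics/s5z.png',np.hstack([cv2.resize(im,(390,390)),cv2.resize(im2[100:420,160:480],(390,390))]))
```

```text
False [ 0.46211135 -0.42013701  0.11719235] [ 0.11413627 -0.05875283 -0.12940777]
open 0.007629341743614067 [-0.43801893 -0.77544952  0.04594448]
16.5583
```

View pics/s5z.png

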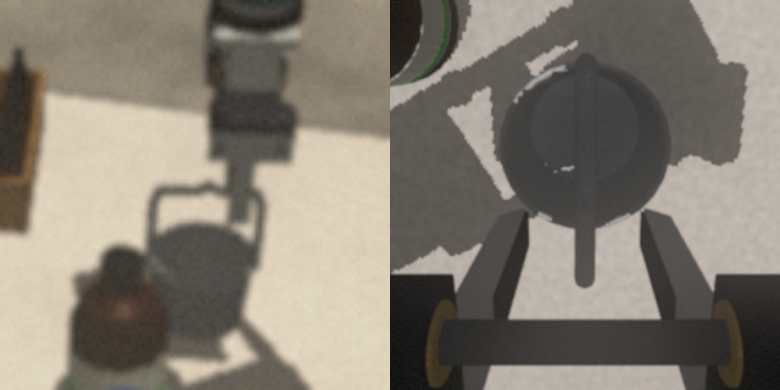

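The bar is gripped (opening 7.6 mm). I'll lift it over the jug and move to a spot just before the hook.

```bash
cat >> h.py <<'E'
SB=np.radians(-2.8); DS=np.array([np.cos(SB),np.sin(SB)]); QH=down(SB-np.pi/2)
def marks(ts,ns=('side','top')):
    for n in ns:
        vision.snapshot(n)
        for t in ts: print(n,t,[(np.round(d['at'],4).tolist(),round(d['score'],2)) for d in models.mark_of(t,n)][:2])
E
python3 - <<'E'
from h import *
p=telemetry.current_ee_pos()
r.move_l([p[0],p[1],0.20],vel=0.1); print(telemetry.current_opening(),telemetry.current_wrist_force())
save('side','s6a.png')
r.move_l([p[0],p[1],0.33],vel=0.2)
g=np.array([.5035,.03])-.026*DS
r.move_to([g[0],g[1],.33],QH)
r.move_l([g[0],g[1],.200],vel=0.15)
r.hold(.2);save('side','s6.png');save('top','t6.png');save('wrist','w6.png');np.save('c6.npy',vision.get_calibration('wrist'),allow_pickle=True)
print(telemetry.current_ee_pos(),telemetry.current_opening(),telemetry.current_wrist_force(),telemetry.current_torque())
marks(['basket_handle','hook_seat','basket'],('side','top','wrist'))
print(telemetry.current_t())
E
```

```text
0.007980000802096335 [ 0.27773947  0.88212731 -0.77004597]
[0.4777504  0.03127744 0.20042009] 0.007455926451620753 [ 0.0760166  -0.04786642 -2.41003413] [ 0.01382102  0.24596596 -0.09751505]
side basket_handle [([0.5053, 0.0302, 0.2242], 0.79)]
side hook_seat [([0.5017, 0.1357, 0.1922], 0.66)]
side basket [([0.5072, 0.0295, 0.0847], 0.84)]
top basket_handle []
top hook_seat [([0.5047, 0.1317, 0.1999], 0.72)]
top basket [([0.4964, 0.029, 0.0842], 0.51)]
wrist basket_handle [([0.5006, 0.0315, 0.2219], 0.58)]
wrist hook_seat [([0.5001, 0.1337, 0.1926], 0.72)]
wrist basket [([0.5005, -0.1665, 0.0006], 0.71), ([0.5009, 0.0322, 0.0829], 0.61)]
22.0167
```

View pics/s6.png

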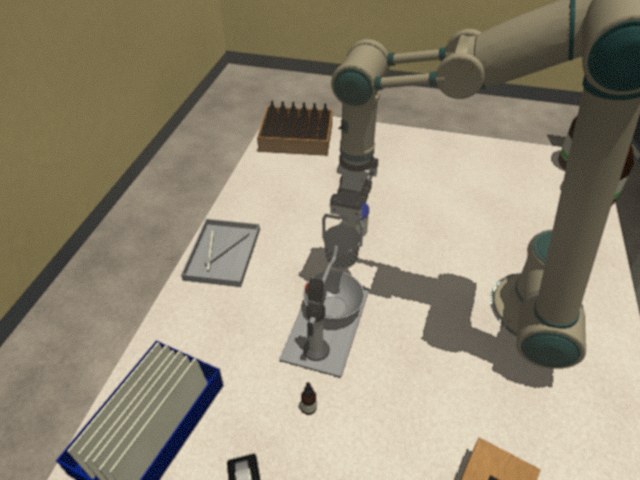

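View pics/w6.png

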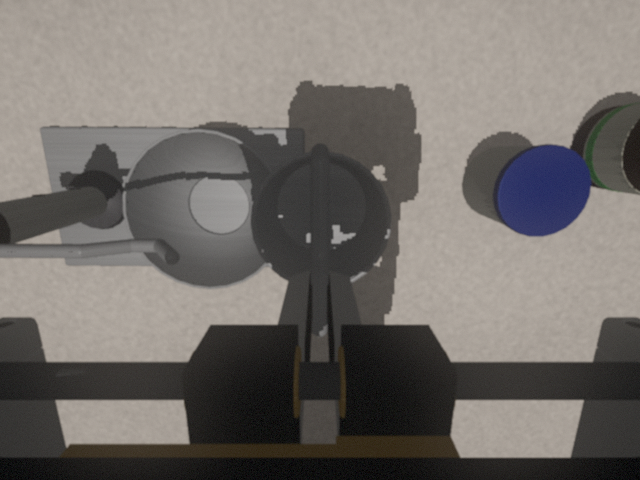

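Run:
```python
from h import *
c=np.load('c6.npy',allow_pickle=True).item()
for p in ([.5035,.03,.224],[.5035,.132,.194],[.5022,.108,.210],[.5035,.132,.190]): print(p,proj(p,'wrist',c))
# hook rod: back-project
for px in ((165,250),(170,258),(150,245),(100,246)): print(px,back(px,.19,c),back(px,.208,c))
im=cv2.imread('pics/w6.png')[130:350,60:400]; cv2.imwrite('pics/w6z.png',np.clip(cv2.resize(im,None,fx=2.3,fy=2.3,interpolation=cv2.INTER_CUBIC)*1.5,0,255).astype('uint8'))
```

```text
[0.5035, 0.03, 0.224] [322.4 253.2]
[0.5035, 0.132, 0.194] [140.5 245.6]
[0.5022, 0.108, 0.21] [171.7 254.5]
[0.5035, 0.132, 0.19] [143.9 243.7]
(165, 250) [0.49915966 0.12055422 0.19      ] [0.50421856 0.11202873 0.208     ]
(170, 258) [0.49421354 0.11845005 0.19      ] [0.49973429 0.11012104 0.208     ]
(150, 245) [0.50254896 0.12865309 0.19      ] [0.50729139 0.11937137 0.208     ]
(100, 246) [0.5033431  0.15739529 0.19      ] [0.50801137 0.14542978 0.208     ]
```

View pics/w6z.png

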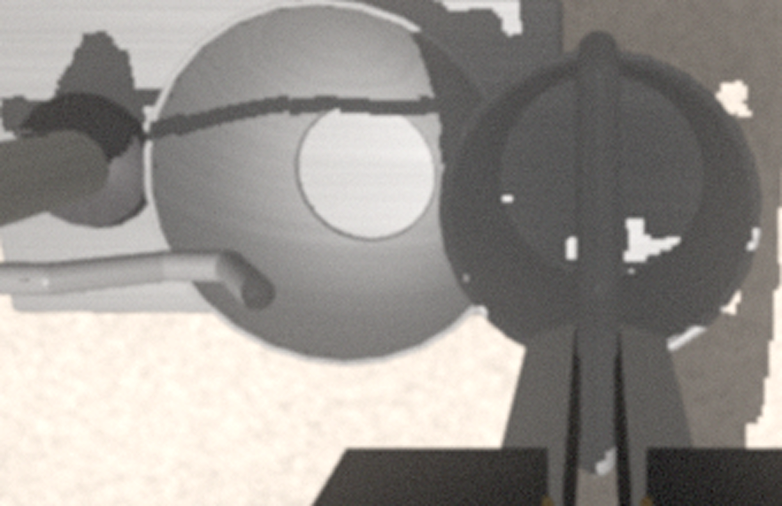

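The hook tip is seen at (172, 257), within 2 px of the prediction, and the handle is aligned. I'll slide it over the tip and let it down.

Run:
```python
from h import *
s=np.array([.5027,.132]); g=s-.026*DS
p=telemetry.current_ee_pos()
print(r.move_l([g[0],g[1],.200],vel=0.06,guard=6),telemetry.current_ee_pos(),telemetry.current_wrist_force())
f=save('side','s7.png');save('wrist','w7.png')
print(r.move_l([g[0],g[1],.169],vel=0.04,guard=6),telemetry.current_ee_pos(),telemetry.current_wrist_force())
save('side','s8.png');save('wrist','w8.png')
marks(['basket_handle','hook_seat','basket'],('side','wrist'))
print(telemetry.current_t())
ims=[cv2.resize(cv2.imread(f'pics/{n}.png')[y:y+h,x:x+w],(390,290)) for n,x,y,w,h in (('s7',270,180,160,120),('s8',270,180,160,120),('w7',150,100,340,255),('w8',150,100,340,255))]
cv2.imwrite('pics/m8.png',np.vstack([np.hstack(ims[:2]),np.hstack(ims[2:])]))
```

```text
False [0.47674518 0.13297228 0.19999552] [ 0.01679821 -0.20760302 -1.90543308]
True [0.47602603 0.13319352 0.16886337] [ 0.68858644 -0.62884706  3.41197009]
side basket_handle [([0.4999, 0.1297, 0.1914], 0.9), ([0.5083, 0.1336, 0.0541], 0.24)]
side hook_seat []
side basket [([0.5073, 0.1317, 0.056], 0.82)]
wrist basket_handle [([0.5, 0.1308, 0.1938], 0.89)]
wrist hook_seat [([0.5007, 0.131, 0.1938], 0.87)]
wrist basket [([0.5029, 0.1315, 0.0519], 0.66)]
25.25
```

View pics/m8.png

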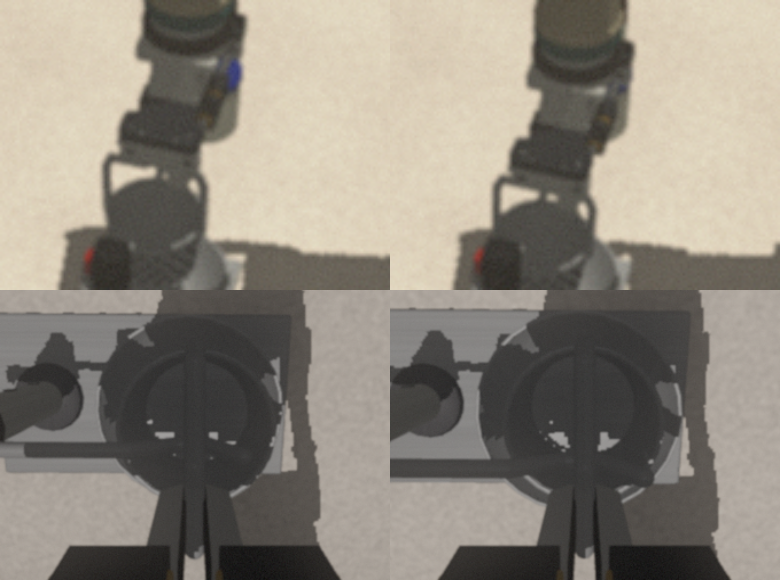

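The bar is seated in the hook: contact is felt, and the tip shows beyond the bar. I'll release slowly and check.

Run:
```python
from h import *
gripper_to(0.04); print(telemetry.current_opening(),telemetry.current_wrist_force())
p=telemetry.current_ee_pos()
r.hold(.3)
r.move_l([p[0],p[1],p[2]+.05],vel=0.08)
print(telemetry.current_wrist_force())
r.move_l([p[0],p[1],p[2]+.13],vel=0.2); r.hold(.2)
save('side','s9.png');save('wrist','w9.png')
marks(['basket_handle','hook_seat','basket','grip'],('side','wrist'))
c=vision.get_calibration('wrist');print(proj([.51,.265,.252],'wrist',c))
print(telemetry.current_t())
ims=[cv2.resize(cv2.imread(f'pics/{n}.png')[y:y+h,x:x+w],(390,290)) for n,x,y,w,h in (('s9',250,220,160,120),('w9',0,50,500,375))]
cv2.imwrite('pics/m9.png',np.hstack(ims[:2]))
```

```text
0.04013514933242783 [-0.81181396  1.01461244  0.56447422]
[-0.08944918 -0.31825199 -0.6506059 ]
side basket_handle [([0.502, 0.1295, 0.1942], 0.65)]
side hook_seat [([0.5029, 0.1327, 0.1915], 0.76)]
side basket [([0.506, 0.1326, 0.0555], 0.63)]
side grip [([0.509, 0.2681, 0.2292], 0.63), ([0.5333, -0.2792, -0.0003], 0.55)]
wrist basket_handle [([0.4983, 0.1319, 0.1951], 0.82), ([0.5081, 0.2718, 0.2244], 0.27)]
wrist hook_seat [([0.5039, 0.1348, 0.1934], 0.9)]
wrist basket [([0.499, 0.1358, 0.0513], 0.87)]
wrist grip [([0.5104, 0.269, 0.2226], 0.97), ([0.4907, 0.401, -0.0047], 0.35)]
[120.1 217.5]
28.3583
```

View pics/m9.png

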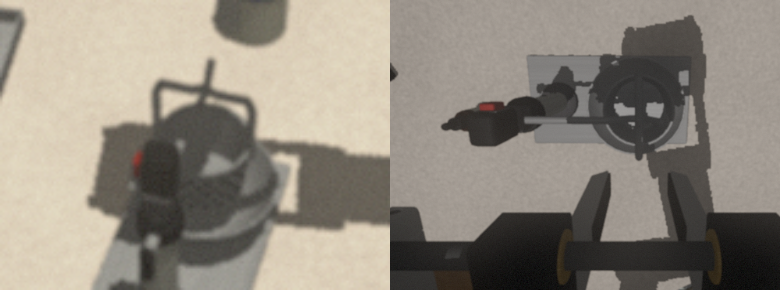

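The basket hangs upright on the hook, clear of the gripper. Next is the grip: I'll go above it with the jaws along stand y and check alignment.

Run:
```python
from h import *
QG=down(SB); p=telemetry.current_ee_pos()
r.move_l([p[0],p[1],.34],vel=0.25)
r.move_to([.5105,.266,.34],QG); gripper_to(0.075,40)
r.move_l([.5105,.266,.29],vel=0.15)
save('wrist','w10.png');c=vision.get_calibration('wrist'); print(telemetry.current_ee_pos())
for k in (-.015,0,.015,.022): print(k,proj([.510+k*DS[0],.266+k*DS[1],.252 if abs(k)<.016 else .228],'wrist',c))
marks(['grip'],('wrist','side','top'));
save('side','s10.png'); print(telemetry.current_t())
```

```text
[0.51101106 0.26625638 0.29096172]
-0.015 [295.  264.6]
0 [317.4 264.6]
0.015 [339.9 264.6]
0.022 [347.5 253.8]
wrist grip []
side grip [([0.5097, 0.2678, 0.2285], 0.94), ([0.5093, 0.2675, -0.0025], 0.22)]
top grip [([0.5085, 0.259, 0.2251], 0.91)]
31.4917
```

View pics/w10.png

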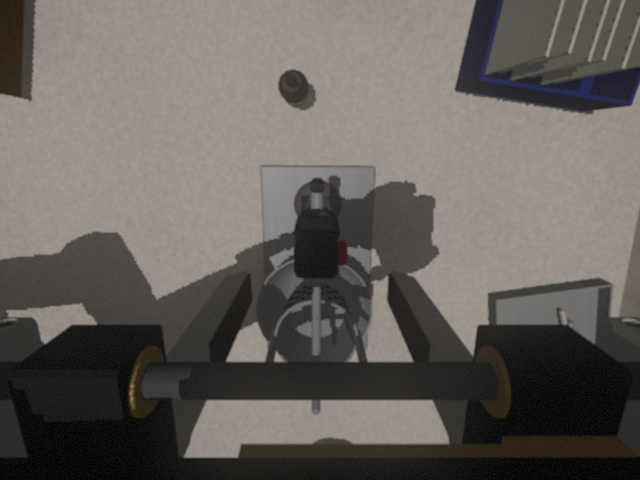

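The block is at columns 295–338 as predicted, and perhaps 2–5 mm further along +y. I'll descend at y=0.269 and squeeze.

Run:
```python
from h import *
r.move_l([.5105,.269,.26],vel=0.15)
print(r.move_l([.5105,.269,.209],vel=0.1,guard=8),telemetry.current_ee_pos(),telemetry.current_wrist_force())
save('wrist','w11.png');save('side','s11.png')
gripper_to(0.0,40); r.hold(.2)
print(telemetry.current_opening(),telemetry.current_wrist_force(),telemetry.current_ee_pos())
save('side','s12.png');save('wrist','w12.png')
print(telemetry.current_t())
ims=[cv2.resize(cv2.imread(f'pics/{n}.png')[y:y+h,x:x+w],(390,290)) for n,x,y,w,h in (('s11',250,220,120,90),('s12',250,220,120,90),('w11',150,100,340,255),('w12',150,100,340,255))]
cv2.imwrite('pics/m12.png',np.vstack([np.hstack(ims[:2]),np.hstack(ims[2:])]))
```

```text
False [0.51103194 0.26918845 0.20969611] [ 0.7362882  -0.5902634   0.24470722]
0.02953785618972171 [-6.10962021 -0.37760578  2.01213306] [0.5083722  0.26909076 0.2089577 ]
33.6667
```

View pics/m12.png

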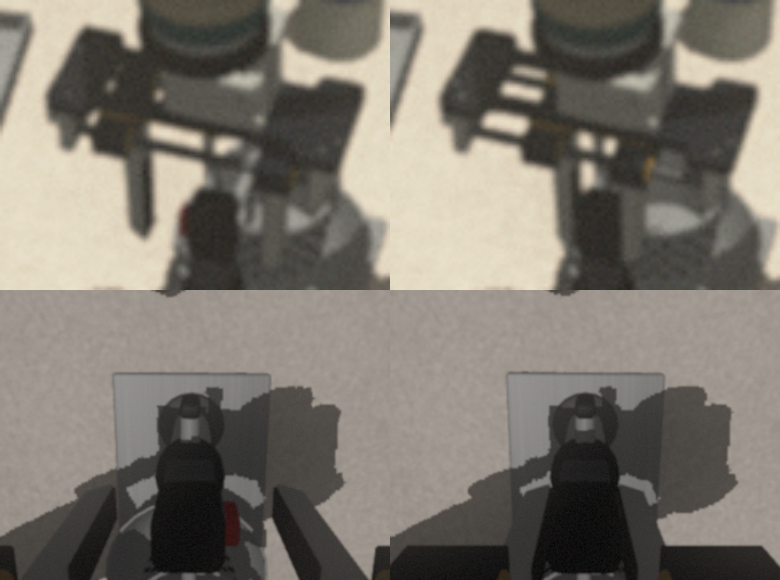

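The opening of 29.5 mm, with the same −1.4 mm bias as on the bar, means about 31 mm, so the button is in. Pulling up slowly.

Run:
```python
from h import *
p=telemetry.current_ee_pos(); z0=p[2]
x=.5095
print(r.move_l([x,p[1],z0+.02],vel=0.04,guard=30)); print(telemetry.current_ee_pos()[2]-z0,telemetry.current_wrist_force(),telemetry.current_opening())
save('side','s13.png'); marks(['grip','hook_seat'],('side',)); print(telemetry.current_t())
im=cv2.imread('pics/s13.png');cv2.imwrite('pics/s13z.png',cv2.resize(im[180:340,220:430],(780,594)))
```

```text
False
0.02046739407973308 [-4.71135161  1.63532277 -4.52341498] 0.029954334279740695
side grip [([0.5105, 0.2691, 0.2478], 0.92)]
side hook_seat [([0.5361, -0.2802, -0.0005], 0.38), ([0.5062, 0.1318, 0.0729], 0.19)]
34.5167
```

View pics/s13z.png

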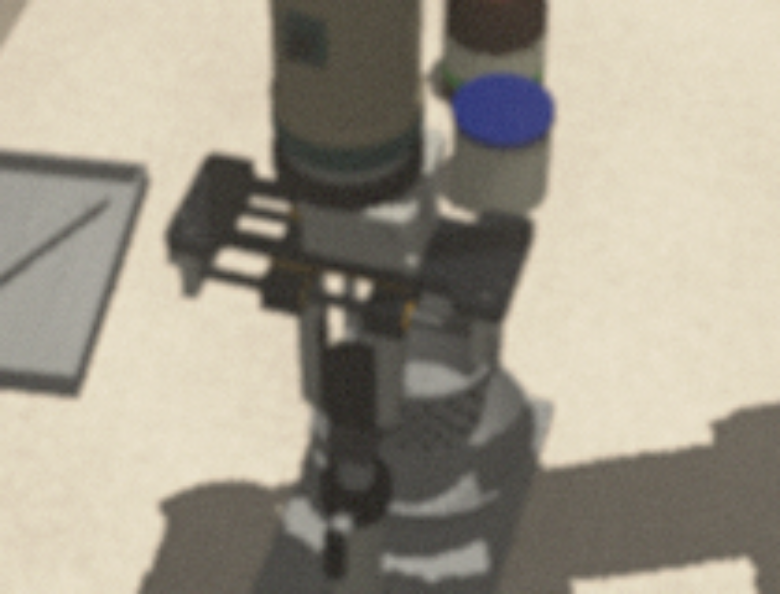

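The mast slides: grip z is now 0.248, up 20 mm with no lock. Continuing past the first stop to the top.

Run:
```python
from h import *
p=telemetry.current_ee_pos(); z0=.209
for h,v in ((.06,.04),(.085,.04),(.0905,.02)):
    print(h,r.move_l([.5095,p[1],z0+h],vel=v,guard=30),telemetry.current_ee_pos(),telemetry.current_wrist_force(),telemetry.current_opening())
r.hold(.5)
print(telemetry.current_ee_pos(),telemetry.current_wrist_force())
save('side','s14.png');save('top','t14.png')
marks(['grip','hook_seat','basket_handle','basket','bowl','jug','tub','dropper'],('side','top')); print(telemetry.current_t())
ims=[cv2.resize(cv2.imread(f'pics/{n}.png')[y:y+h,x:x+w],(390,390)) for n,x,y,w,h in (('s14',230,150,200,200),('t14',130,180,200,200))]
cv2.imwrite('pics/m14.png',np.hstack(ims))
```

```text
0.06 False [0.508398   0.26910617 0.26920725] [-5.47318591  0.73789329 -6.14076554] 0.03010396108943087
0.085 False [0.50839718 0.26908994 0.29452228] [-6.02574706  1.87172258 -4.77671014] 0.029695105512261524
0.0905 False [0.50838793 0.26909709 0.29983164] [-5.58151697  0.79555479 -5.92770187] 0.029744346180464006
[0.50838915 0.26906905 0.29979673] [-4.58368124  1.14038479 -5.62342482]
side grip [([0.5102, 0.2687, 0.3208], 0.67)]
side hook_seat []
side basket_handle [([0.5013, 0.131, 0.2831], 0.76)]
side basket [([0.5041, 0.1314, 0.1414], 0.86)]
side bowl [([0.5036, 0.1358, 0.0114], 0.77)]
side jug [([0.5338, -0.2762, 0.0006], 0.76)]
side tub [([0.5057, -0.1604, -0.004], 0.84)]
side dropper [([0.49, 0.4042, -0.0048], 0.69)]
top grip [([0.507, 0.2617, 0.3165], 0.71)]
top hook_seat [([0.5012, 0.1292, 0.2871], 0.41)]
top basket_handle [([0.497, 0.1305, 0.1463], 0.73), ([0.5052, 0.1315, 0.2874], 0.72)]
top basket [([0.4959, 0.134, 0.1472], 0.72)]
top bowl [([0.4993, 0.1373, 0.0156], 0.59)]
top jug [([0.5354, -0.2771, -0.0054], 0.69)]
top tub [([0.5013, -0.1657, -0.0001], 0.7)]
top dropper [([0.4868, 0.4061, 0.0023], 0.53)]
38.3667
```

View pics/m14.png

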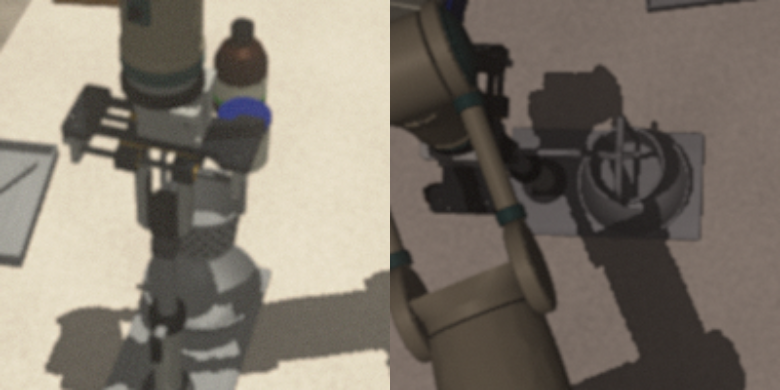

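Run:
```python
from h import *
z=telemetry.current_ee_pos()[2]
for dz in (.0008,.0016,.0024,.0032):
    g=r.move_l([.5095,.2691,z+dz],vel=.01,guard=12); r.hold(.2)
    f=telemetry.current_wrist_force(); print(dz,g,telemetry.current_ee_pos()[2],np.round(f,1),telemetry.current_opening())
    if f[2]<-11: break
r.hold(1.0); print(telemetry.current_ee_pos(),np.round(telemetry.current_wrist_force(),1),telemetry.current_opening(),telemetry.current_t())
marks(['basket_handle','grip','basket'],('side',))
```

```text
0.0008 False 0.30001509131029847 [-5.5  1.1 -9.3] 0.029994688563315997
0.0016 False 0.30006610482279433 [ -4.5   1.3 -12.7] 0.029686999091132038
[0.5083555  0.26905887 0.30003542] [ -5.4   1.7 -12.7] 0.02984855303349384 40.2833
side basket_handle [([0.5052, 0.1304, 0.2854], 0.9)]
side grip [([0.511, 0.266, 0.3216], 0.68)]
side basket [([0.5047, 0.1329, 0.1438], 0.64)]
```

The mast is firmly against its end stop: the force rises while z stays put. The basket is at z≈0.143, 90 mm above its hung height. Handing in.

Run:
```python
from h import *
print(r.sign_off(), telemetry.current_t())
```

```text
the job is handed in; nothing more can be done
the job is handed in; nothing more can be done
```

The basket is hanging upright on the hook and let go of. The mast is at its top stop, with the button still squeezed in, and I handed the job in at about 40 s. No verdict was reported.

**Last checks**
- **Mast:** it rose about 91 mm, from tool z 0.209 to 0.300. On a further nudge up, the upward pull rose from 6 to 12.7 N with no more travel, so it is against its end stop.
- **Button:** the fingers read 29.8 mm apart. They read about 1.4 mm low on the 9 mm handle bar, so this is about the 31 mm given for the button fully in. The grip is set to 40 N.
- **Basket:** the side camera puts its foot at z 0.144, about 90 mm above where it hung with the mast down, and its handle at (0.505, 0.130, 0.285), at the hook seat.
- **Bystanders:** in the last full check, just before the final nudge, the bowl, jug, tub and dropper were where they started, within the networks' error.

**What failed or disagreed**
- **First grasp:** it closed on air above the handle and moved nothing. The side and wrist pictures showed the fingertips about 25 mm short of the stated nose length, so I went 25 mm lower and used that offset for the rest of the job.
- **Grip height:** after the pull, the networks put the grip at about 0.317 to 0.322, slightly above the expected 0.318.
- **Stray detection:** one top-view `basket_handle` detection, at z 0.146, was wrong. The second one, at 0.287, fits.

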